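Rack the calibration weights by size

TASK

Put the four brass calibration weights back on their rack in order of size, one standing upright in the middle of each dark mark: the largest next to the red end, then ever smaller, with the smallest next to the black end. Set each one down gently, never dropping it, and leave the blue jar and the dropper bottle standing where they are.

Things in the scene. Friction and masses are not known exactly. Their poses are not given: they have to be found in the camera images.
- weight_xl: The largest brass calibration weight, a round body with a narrower round knob on top, standing upright; 48 mm in diameter, 60 mm tall, straight body side up to 34 mm, knob 30 mm across, about 0.6 kg. Origin: centre of the underside, z up.
- weight_l: The second largest brass calibration weight, a round body with a narrower round knob on top, standing upright; 40 mm in diameter, 50 mm tall, straight body side up to 29 mm, knob 25 mm across, about 0.35 kg. Origin: centre of the underside, z up.
- weight_m: The third largest brass calibration weight, a round body with a narrower round knob on top, standing upright; 33 mm in diameter, 42 mm tall, straight body side up to about 22 mm, knob 19 mm across, about 0.2 kg. Origin: centre of the underside, z up.
- weight_s: The smallest brass calibration weight, a round body with a narrower round knob on top, standing upright; 21 mm in diameter, 27 mm tall, straight body side up to about 14 mm, about 0.05 kg. Origin: centre of the underside, z up.
- rack: The weight rack, fixed to the bench: a flat aluminium bar 244 mm (its x, along the row) by 70 mm (its y), 10 mm thick, with four flat dark round marks 53 mm across in a row along its middle line. Origin: centre of the underside; the marks are centred at y = 0, x = -90, -30, 30 and 90 mm in its frame, their surface 10 mm above the origin.
- red_cheek: The red cheek, fixed at one end of the rack's row (a black cheek is fixed at the other end; which end is red changes): a bar 18 x 74 mm, 18 mm high, centred 131 mm from the rack's origin along the rack's x or -x. Origin: centre of the underside.
- shelf_corner (a point): Nearest corner of the fixed shelf board that hangs over the back of the bench, underside 320 mm up; from this point its front edge runs to world x = 0.849, y = 0.772 m and its side to x = 0.843, y = -0.330 m. Keep the wrist clear of it. Goods on a storage rack up to 0.6 m high also stand left of and behind the robot's base (x below 0.01, y above 0.19 m).
- blue_jar: A bystander, not to be moved: small screw-lid jar with a blue body and a tan lid, 48 mm in diameter, 56 mm tall, loose, standing beside the weights. Origin: centre of the underside.
- dropper: A bystander, not to be moved: amber dropper bottle with a black pointed cap, 39 mm in diameter, 100 mm tall, loose, standing among the weights. Origin: centre of the underside.
Mind the look-alikes: they are no part of the job. Leave any orange or purple look-alike of the weight_m alone.

How it is judged (in metres and radians):
At the end, for the whole second after the job is handed in: From the red end to the black end of the rack the weights stand largest, second largest, third largest, smallest, one on each mark: each within 12 mm of its mark's centre along the row and across it, its underside within 4 mm of the mark's surface, upright within 0.1 rad, and at rest (y of weight_xl in the frame of rack between -0.012 and 0.012 m and z of weight_xl in the frame of rack between 0.006 and 0.014 m and angle between each of weight_xl, weight_l, weight_m, weight_s's own z axis and vertical below 0.1 rad and linear speed of each of weight_xl, weight_l, weight_m, weight_s below 0.02 m/s and angular speed of each of weight_xl, weight_l, weight_m, weight_s below 0.3 rad/s and y of weight_l in the frame of rack between -0.012 and 0.012 m and z of weight_l in the frame of rack between 0.006 and 0.014 m and y of weight_m in the frame of rack between -0.012 and 0.012 m and z of weight_m in the frame of rack between 0.006 and 0.014 m and y of weight_s in the frame of rack between -0.012 and 0.012 m and z of weight_s in the frame of rack between 0.006 and 0.014 m and ((x of red_cheek in the frame of rack above 0 m and x of weight_xl in the frame of rack between 0.078 and 0.102 m and x of weight_l in the frame of rack between 0.018 and 0.042 m and x of weight_m in the frame of rack between -0.042 and -0.018 m and x of weight_s in the frame of rack between -0.102 and -0.078 m) or (x of red_cheek in the frame of rack below 0 m and x of weight_xl in the frame of rack between -0.102 and -0.078 m and x of weight_l in the frame of rack between -0.042 and -0.018 m and x of weight_m in the frame of rack between 0.018 and 0.042 m and x of weight_s in the frame of rack between 0.078 and 0.102 m))); the robot touches nothing.
It fails at once if the blue jar was shifted by more than 25 mm or tipped by more than 0.4 rad (distance of blue_jar from where it was at the start of the episode above 0.025 m or angle between blue_jar's own z axis and vertical above 0.4 rad).
It fails at once if the dropper bottle was shifted by more than 25 mm or tipped by more than 0.4 rad (distance of dropper from where it was at the start of the episode above 0.025 m or angle between dropper's own z axis and vertical above 0.4 rad).
It fails at once if a weight was dropped (fell from more than about 12 mm) or flung out of the fingers ((contact force between the fingers and weight_xl below 0.2 N and linear speed of weight_xl above 0.5 m/s) or (contact force between the fingers and weight_l below 0.2 N and linear speed of weight_l above 0.5 m/s) or (contact force between the fingers and weight_m below 0.2 N and linear speed of weight_m above 0.5 m/s) or (contact force between the fingers and weight_s below 0.2 N and linear speed of weight_s above 0.5 m/s)).
It also fails if it takes over 117 s, if anything falls off the work surface, if the arm or the gripper's body presses on something with over 40 N, if the wrist force passes 120 N, or if a joint passes its speed limit or range.

ROBOT

A 6-joint arm with a two-finger parallel gripper is mounted at the origin on a cart in front of the work surface, level with it; the furniture and walls round the work are solid. World frame = base frame: x ahead of the robot, y to its left, z up, the work surface at z = 0. Lengths are in mm, angles in rad, forces in N, time in s.
With the tool pointing down it reaches from about 350 to 975 mm from the base axis. Payload 7.1 kg.
Tool frame: the origin (TCP) lies on the front face of the gripper's body, between the roots of the fingers; the fingertips stand 80 mm ahead of it and the grasp point (between the pads) lies 61 mm ahead of it (env.tips_ahead is the distance from the TCP to the fingertips, in mm); z points along the fingers, y is the direction in which the jaws open and shut (so a half turn about z gives the same grasp; the last joint's range is limited). The gripper opens to 88 mm and grips with 3 to 60 N. Pads are 20 mm wide; open, the fingers measure 115 mm over their backs; the gripper's body (75 mm by 178 mm) begins 61 mm behind the grasp point.
Start: joints at [-1.309, 0.423, 1.63, -0, 1.089, -0.019], TCP at [173.221, -600.5, 302.675] pointing down, gripper open.
Joint ranges: [-3, 3], [-0.9, 2.11], [0.09, 2.58], [-1.31, 4.45], [0.11, 2.69], [-2.54, 2.54]. Speed limits (rad/s): [2.39, 2.39, 3.01, 3.14, 3.14, 3.14].

INTERFACE

Orientations are given as a unit quaternion [x, y, z, w].
In Python, from station import env, set_gripper, viewer, workorder gives the robot as it stands. Calls block until the motion is done:
- env.reach(position, orientation): joint-space move of the TCP to a pose.
- env.move_l(position, rot=None, rate=150, f_stop=None): straight line of the TCP; rot=None keeps the orientation; rate is the mean speed in mm/s. With f_stop (N) it stops when the force on the tool has changed by that much, and returns True; else False.
- env.move_joints(angles): joint-space move.
- set_gripper(opening): finger opening in mm; the grip force is fixed at half the most; returns when the fingers have stopped.
- env.hold(seconds).
- env.ik(position, orientation): joint angles nearest the present ones, or None.
- env.read_state(): the state.
- viewer.camera(name): name is "scene" or "top" or "wrist"; returns the picture (400x640x3 uint8, blue, green, red); there is no depth.
- viewer.camera_params(name): a dict with "fx", "fy", "cx", "cy" (pixels), "dist" ([k1, k2, p1, p2, k3] as OpenCV has them; the pictures are not rectified), "pose" (4x4, takes a point from camera to world coordinates); the wrist camera has in their place "tool_from_camera" (4x4, takes a point from camera to tool coordinates, whose origin is the TCP and whose axes are the flange's). Camera axes: x right, y up, looking along -z (the intrinsics and any distortion apply to the point x, -y, -z); pixel columns grow to the right and rows downward; lengths in mm; the calibration is good to about 2 mm. A picture is of the moment at which its call begins: read the wrist's pose just before it. camera_params takes no time and is no camera call.
A pose or a line that the arm cannot do raises env.IKError and nothing moves.
- workorder.sign_off(): hands the job in, once; it reports no verdict.
The state is a dict: "time_s": time; "qpos": joint angles; "dq": joint speeds; "tau": joint torques, N m; "tool_pos": TCP position; "orientation": TCP orientation; "force": force on the tool from outside, world axes, zero at the start; "wrist_torque": the same for the moment, N m; "width": finger opening in mm.
Only numpy, scipy, OpenCV 4.12 (cv2) and the standard library are available. Lean on these libraries where they do the work, as an engineer would, in place of code of your own. Each camera call takes 0.05 s, during which the arm holds its last target. There are 200 camera calls.

## Working session

There is one attempt and no reset: what is moved stays moved. The work goes in short steps, each a Python script; the robot and the scene stay as the last script left them, time stands still between calls to the robot, and variables do not carry over. Pictures are saved under pics/ and viewed, about 12 in all and at most 16, crops included, and the job is handed in when it is done.

```bash
ls; mkdir -p pics; python3 - <<'E'
from station import env, set_gripper, viewer, workorder
import cv2
for n in ("scene","top","wrist"):
    cv2.imwrite(f"pics/{n}0.png",viewer.camera(n)); print(n,viewer.camera_params(n))
print(env.read_state())
E
```

```text
pics
scene {'fx': 402.72195335949004, 'fy': 402.72195335949004, 'cx': 323.0819867590478, 'cy': 203.85966133852622, 'dist': array([-0.07164043,  0.        ,  0.        ,  0.        ,  0.        ]), 'pose': array([[ 5.95105503e-01,  3.34727391e-01, -7.30620978e-01,
        -2.53590860e+02],
       [-8.03641045e-01,  2.44197978e-01, -5.42704725e-01,
        -6.24633451e+02],
       [-3.24197081e-03,  9.10123575e-01,  4.14324231e-01,
         5.74242536e+02],
       [ 0.00000000e+00,  0.00000000e+00,  0.00000000e+00,
         1.00000000e+00]])}
top {'fx': 373.0738649146093, 'fy': 373.0738649146093, 'cx': 322.2582703978459, 'cy': 199.13448657369386, 'dist': array([-0.08259629,  0.        ,  0.        ,  0.        ,  0.        ]), 'pose': array([[-2.23992160e-02,  9.83639158e-01, -1.78752014e-01,
         2.90300395e+02],
       [-9.99748408e-01, -2.22495928e-02,  2.84198054e-03,
        -1.34524203e+02],
       [-1.18167617e-03,  1.78770699e-01,  9.83890055e-01,
         1.03220853e+03],
       [ 0.00000000e+00,  0.00000000e+00,  0.00000000e+00,
         1.00000000e+00]])}
wrist {'fx': 29
[... 507 characters left out ...]

         1.00000000e+00]])}
{'time_s': 0.15, 'qpos': array([-1.30899258e+00,  4.23677386e-01,  1.63046425e+00,  1.61119645e-05,
        1.08858910e+00, -1.90118329e-02]), 'dq': array([-0.0008775 , -0.00279998, -0.00240978,  0.00043576, -0.00285597,
        0.00057775]), 'tau': array([ 6.97459268e-05, -5.44982958e+01, -2.73918736e+01,  6.44593150e-02,
        2.03996716e-02, -8.80732705e-05]), 'tool_pos': array([ 173.15155272, -600.20914034,  302.09239541]), 'orientation': array([ 9.90159373e-01,  1.39943177e-01, -6.18268437e-05, -5.65716097e-04]), 'force': array([0.87495515, 0.25593381, 0.25950963]), 'wrist_torque': array([-0.04252858, -0.04282257,  0.0084524 ]), 'width': 87.59967722833467}
```

View pics/top0.png

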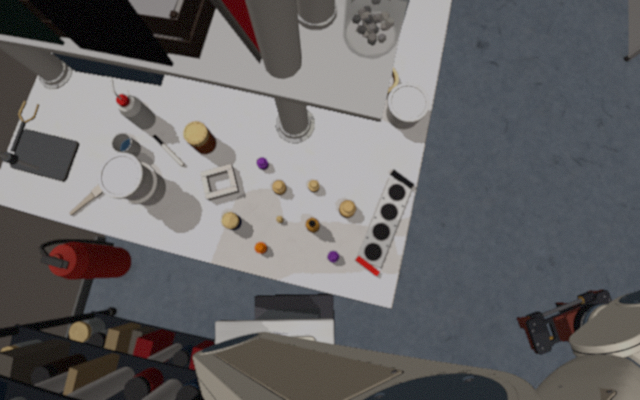

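View pics/scene0.png

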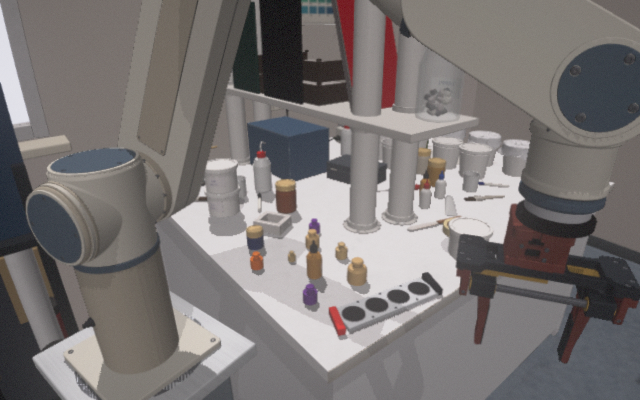

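The top view shows brass weights at about (347,208), (279,187), (313,186) and (280,219). The dropper is at (312,226), the blue jar at (231,220), purple look-alikes at (263,163) and (333,257), and the orange one at (261,247). The rack's red end is at (368,266) and its black end at (402,180). I'll enlarge the crop to confirm.

```bash
python3 - <<'E'
import cv2
im=cv2.imread("pics/top0.png")
cv2.imwrite("pics/topc.png",cv2.resize(im[145:285,215:415],None,fx=4,fy=4,interpolation=cv2.INTER_CUBIC))
im=cv2.imread("pics/scene0.png")
cv2.imwrite("pics/scenec.png",cv2.resize(im[210:340,235:445],None,fx=3.8,fy=3.8,interpolation=cv2.INTER_CUBIC))
E
```

```text
(no output)
```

View pics/topc.png

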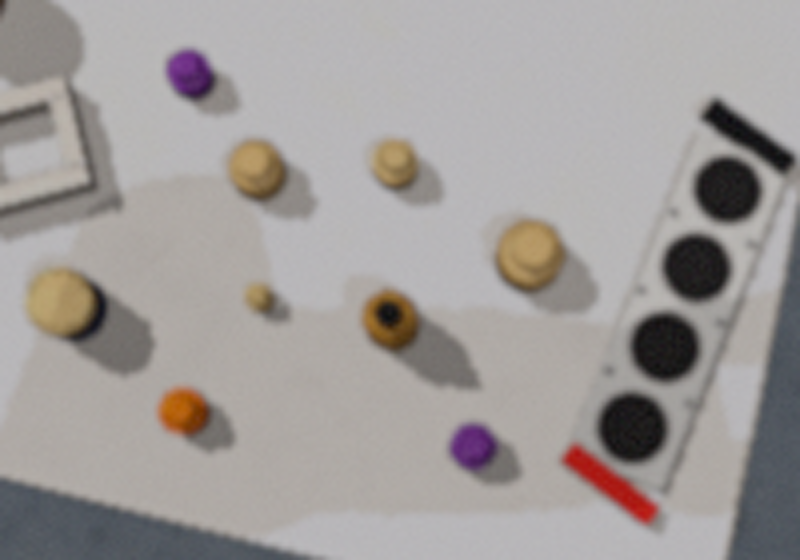

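View pics/scenec.png

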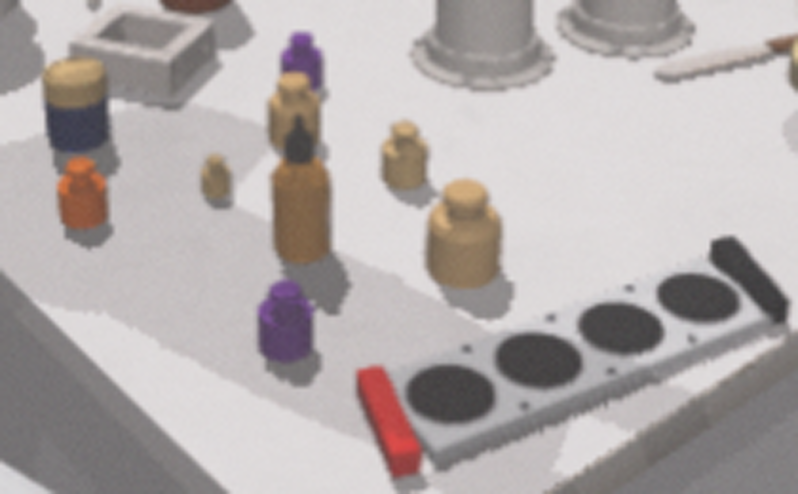

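The four brass weights by size, in topc pixels, are XL (530,253), L (257,168), M (394,163) and S (259,297). They are the only brass-coloured ones with knobs. The orange and purple pieces are look-alikes. Next I'll compute positions from both views.

```bash
cat > h.py <<'E'
from station import env, set_gripper, viewer, workorder
import cv2, numpy as np
from scipy.spatial.transform import Rotation as R
def ray(name,uv,tool=None):
    p=viewer.camera_params(name)
    K=np.array([[p["fx"],0,p["cx"]],[0,p["fy"],p["cy"]],[0,0,1]])
    x,y=cv2.undistortPoints(np.array([[uv]],float),K,p["dist"])[0,0]
    if name=="wrist":
        T=np.eye(4);T[:3,:3]=R.from_quat(tool[1]).as_matrix();T[:3,3]=tool[0]
        P=T@p["tool_from_camera"]
    else: P=p["pose"]
    return P[:3,3],P[:3,:3]@np.array([x,-y,-1])
def at(name,uv,z,tool=None):
    o,d=ray(name,uv,tool); return (o+d*(z-o[2])/d[2])[:2]
def quat(yaw): # tool down, tool x along world yaw
    return R.from_matrix(np.array([[np.cos(yaw),np.sin(yaw),0],[np.sin(yaw),-np.cos(yaw),0],[0,0,-1]])).as_quat()
E
python3 - <<'E'
from h import *
t=lambda u,v:((u+.5)/4-.5+215,(v+.5)/4-.5+145)
s=lambda u,v:((u+.5)/3.8-.5+235,(v+.5)/3.8-.5+210)
for n,a,b,z in [("xl",(535,246),(466,190),60),("l",(257,160),(293,80),50),("m",(397,156),(404,129),42),("s",(260,292),(214,160),27),
 ("jar",(64,302),(76,68),56),("drop",(389,313),(298,120),100),("pur2",(473,441),(288,290),42),("or",(185,408),(81,166),42),("pur1",(188,69),(301,40),42),
 ("m1",(728,189),(698,298),10),("m2",(696,267),(621,328),10),("m3",(664,347),(538,360),10),("m4",(632,427),(450,393),10)]:
    print(n,at("top",t(*a),z).round(1),at("scene",s(*b),z).round(1))
q=env.read_state()["orientation"];print(R.from_quat(q).as_matrix().round(2))
E
```

```text
xl [ 446.6 -205.9] [ 445.  -205.8]
l [511.2 -21.2] [509.8 -18.5]
m [ 513.6 -115.6] [ 510.5 -115. ]
s [424.5 -20.4] [420.2 -19.3]
jar [416.7 106.4] [422.3 113. ]
drop [ 399.7 -109.8] [ 397.5 -111.1]
pur2 [ 320.5 -162. ] [ 316.9 -165.3]
or [346.2  27.9] [343.4  30.2]
pur1 [578.3  27.4] [576.4  25.8]
m1 [ 492.  -346.4] [ 492.1 -345.8]
m2 [ 437.3 -320.8] [ 437.8 -321. ]
m3 [ 382.3 -295.8] [ 382.9 -295.9]
m4 [ 328.3 -271.4] [ 328.6 -270.5]
[[ 0.96  0.28 -0.  ]
 [ 0.28 -0.96  0.  ]
 [ 0.   -0.   -1.  ]]
```

Both views agree within about 3 mm and the mark pitch comes out at 60 mm. XL goes on m4 at the red end. Next I'll find the shelf corner and check reachability, hover over XL, and look with the wrist camera.

```bash
cat >> h.py <<'E'
ROW=np.arctan2(-75.2,163.6)
W={"xl":((446,-206),48,ROW,(328.4,-271)),"l":((510.5,-20),40,ROW,(382.6,-295.8)),
   "m":((512,-115.5),33,ROW,(437.5,-320.9)),"s":((422.5,-20),21,1.3,(492,-346.1))}
HI=205
E
python3 - <<'E'
from h import *
print("shelf",at("top",(383,116),320),at("scene",(410,131),320))
for n,(p,d,y,g) in W.items():
    for q,yy,z in ((p,y,HI),(p,y,84),(g,ROW,HI),(g,ROW,94)):
        j=env.ik([*q,z],quat(yy)); print(n,z,None if j is None else np.round(j,2))
p=W["xl"][0]
env.reach([*p,HI+20],quat(ROW)); s=env.read_state(); print(s["time_s"],s["tool_pos"],s["qpos"].round(2))
im=viewer.camera("wrist"); cv2.imwrite("pics/w1.png",im)
E
```

```text
shelf [ 588.8256148  -264.02725528] [ 684.9286948 -203.9609275]
xl 205 [-0.46  0.38  1.99 -0.    0.77  1.54]
xl 84 [-0.46  0.61  2.02 -0.    0.51  1.54]
xl 205 [-0.72  0.3   2.13 -0.    0.72  1.28]
xl 94 [-0.72  0.54  2.16 -0.    0.44  1.28]
l 205 [-0.06  0.4   1.95 -0.    0.79  1.94]
l 84 [-0.06  0.62  1.98 -0.    0.54  1.94]
l 205 [-0.68  0.37  2.01 -0.    0.77  1.32]
l 94 [-0.68  0.58  2.04 -0.    0.52  1.32]
m 205 [-0.24  0.42  1.92 -0.    0.8   1.76]
m 84 [-0.24  0.63  1.95 -0.    0.56  1.76]
m 205 [-0.65  0.44  1.88 -0.    0.82  1.35]
m 94 [-0.65  0.63  1.91 -0.    0.6   1.35]
s 205 [-0.08  0.29  2.13 -0.    0.72  0.2 ]
s 84 [-0.08  0.56  2.17 -0.    0.41  0.2 ]
s 205 [-0.63  0.51  1.75 -0.    0.88  1.37]
s 94 [-0.63  0.68  1.78 -0.    0.68  1.37]
1.9167 [ 446.14872117 -206.57763568  225.2000746 ] [-0.46  0.34  1.98 -0.    0.82  1.54]
```

View pics/w1.png

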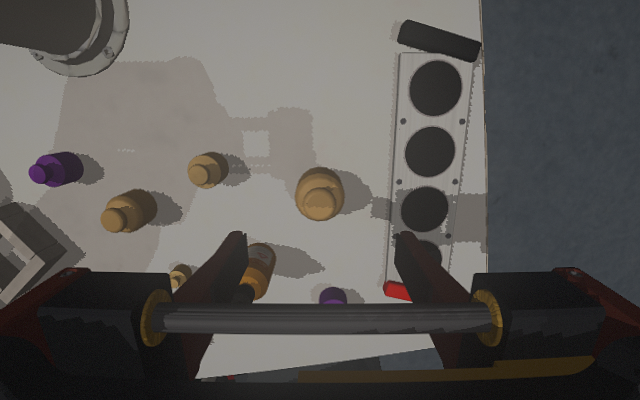

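The wrist view shows XL's knob at (322,200), M's at (205,172), L's at (113,219), and marks at (435,88), (430,152) and (424,209). I'll check these against the estimates.

```bash
python3 - <<'E'
from h import *
s=env.read_state(); T=(s["tool_pos"],s["orientation"])
for n,uv,z in [("xl",(322,201),60),("m",(205,172),42),("l",(113,219),50),("m1",(435.5,88),10),("m2",(430,152),10),("m3",(424.5,209),10)]:
    print(n,at("wrist",uv,z,T).round(1))
E
```

```text
xl [ 448.9 -209.2]
m [ 513.  -122.5]
l [512.  -22.9]
m1 [ 491.3 -346.6]
m2 [ 436.3 -321.6]
m3 [ 382.2 -296.9]
```

```bash
cat >> h.py <<'E'
W["xl"]=((447.5,-207.3),)+W["xl"][1:]; W["l"]=((511,-21),)+W["l"][1:]; W["m"]=((512.3,-117.5),)+W["m"][1:]
def log(t):
    s=env.read_state(); print(t,round(s["time_s"],1),s["tool_pos"].round(1),"w",round(s["width"],1),"f",s["force"].round(1))
def pick(n):
    p,d,y,g=W[n]; q=quat(y)
    env.reach([*p,HI],q); env.move_l([*p,110],q,150)
    print("touch",env.move_l([*p,84],q,60,f_stop=8)); log("down")
    set_gripper(max(d-8,0)); log("grip")
    env.move_l([*p,90],q,40); env.move_l([*p,HI],q,150); log("lift")
def place(n,dx=(0,0)):
    p,d,y,g=W[n]; q=quat(ROW); g=np.add(g,dx)
    env.reach([*g,HI],q); env.move_l([*g,104],q,120); env.hold(.2)
    print("touch",env.move_l([*g,91],q,15,f_stop=4)); log("set")
    set_gripper(min(d+22,86)); log("open")
    env.move_l([*g,130],q,80); env.move_l([*g,HI],q,150)
E
python3 - <<'E'
from h import *
pick("xl")
cv2.imwrite("pics/w2.png",viewer.camera("wrist"))
E
```

```text
touch False
down 3.6 [ 447.3 -207.2   83.6] w 87.7 f [0.5 0.9 0.2]
grip 4.3 [ 447.6 -207.2   84.1] w 47.2 f [-0.1  2.9  1.9]
lift 5.5 [ 446.9 -207.   204.3] w 47.6 f [ 1.1 -0.6 -6.9]
```

View pics/w2.png

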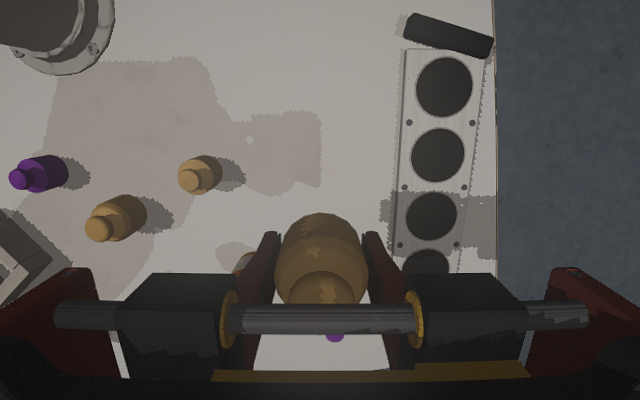

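XL is held upright: width 47.6 mm and 6.9 N of load. I'll place it, then pick and place L.

```bash
python3 - <<'E'
from h import *
s=env.read_state(); T=(s["tool_pos"],s["orientation"])
for n,uv,z in [("m",(193,178),42),("l",(98,229),50)]: print(n,at("wrist",uv,z,T).round(1))
place("xl")
pick("l")
cv2.imwrite("pics/w3.png",viewer.camera("wrist"))
E
```

```text
m [ 513.5 -120. ]
l [510.8 -22.4]
touch True
set 8.0 [ 328.4 -271.    94.1] w 47.6 f [0.4 0.5 4.8]
open 8.6 [ 327.7 -270.4   93.5] w 70.0 f [ 0.1 -0.4  0.9]
touch False
down 12.4 [510.8 -21.   83.6] w 69.9 f [-0.1 -0.7  0.4]
grip 13.0 [511.3 -20.9  84.2] w 39.3 f [0.6 2.2 2.3]
lift 14.2 [510.4 -21.  204.3] w 39.2 f [-0.3  0.2 -4.7]
```

View pics/w3.png

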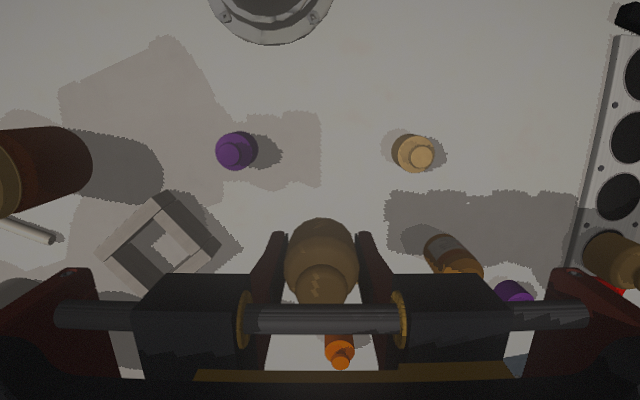

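L is held. M's knob is at (421,157), which I'll use to refine its position before picking it.

```bash
python3 - <<'E'
from h import *
s=env.read_state(); T=(s["tool_pos"],s["orientation"])
print("m",at("wrist",(421,157),42,T).round(1))
place("l")
pick("m")
cv2.imwrite("pics/w4.png",viewer.camera("wrist"))
E
```

```text
m [ 513.8 -112.9]
touch True
set 17.2 [ 382.5 -295.8   94.2] w 38.9 f [-0.3  0.   4.9]
open 17.8 [ 381.9 -295.3   93.5] w 62.0 f [-0.1  0.6 -0.3]
touch False
down 21.3 [ 512.1 -117.4   83.7] w 62.1 f [-0.3  0.3 -0.5]
grip 21.9 [ 512.5 -117.5   84.3] w 31.6 f [-0.2  1.5  2.9]
lift 23.1 [ 511.8 -117.4  204.4] w 31.9 f [-0.7  0.1 -2.9]
```

View pics/w4.png

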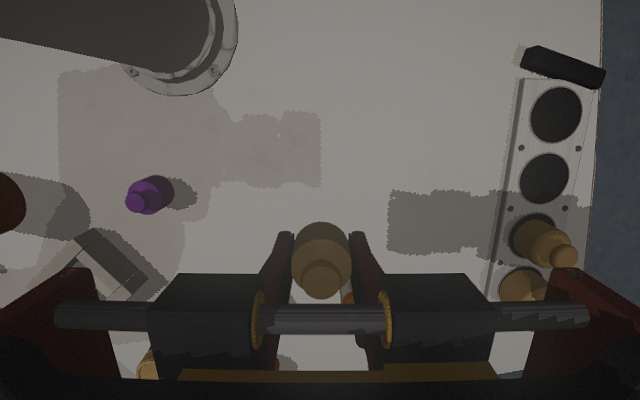

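M is held and L stands on its mark. I'll place M, hover over S and check.

```bash
python3 - <<'E'
from h import *
place("m")
p,d,y,g=W["s"]
env.reach([*p,HI],quat(y)); log("hover")
cv2.imwrite("pics/w5.png",viewer.camera("wrist"))
im=viewer.camera("top")
cv2.imwrite("pics/t5.png",cv2.resize(im[145:285,215:415],None,fx=4,fy=4,interpolation=cv2.INTER_CUBIC))
E
```

```text
touch True
set 25.9 [ 437.5 -320.9   94.3] w 31.5 f [-0.5  0.8  4.2]
open 26.4 [ 437.  -320.5   93.7] w 55.0 f [0.4 0.4 1. ]
hover 28.9 [422.8 -20.4 204.7] w 54.7 f [ 0.6 -0.2  0.1]
```

View pics/w5.png

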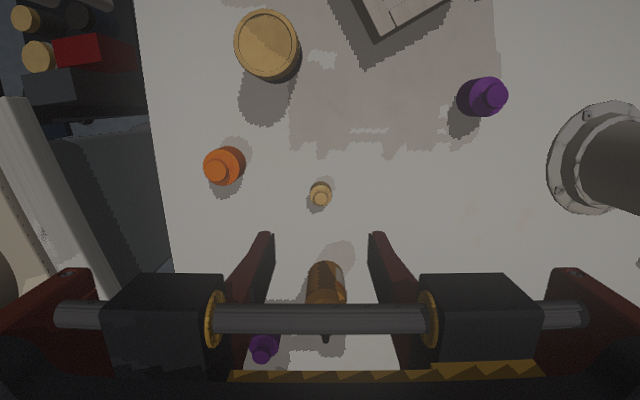

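View pics/t5.png

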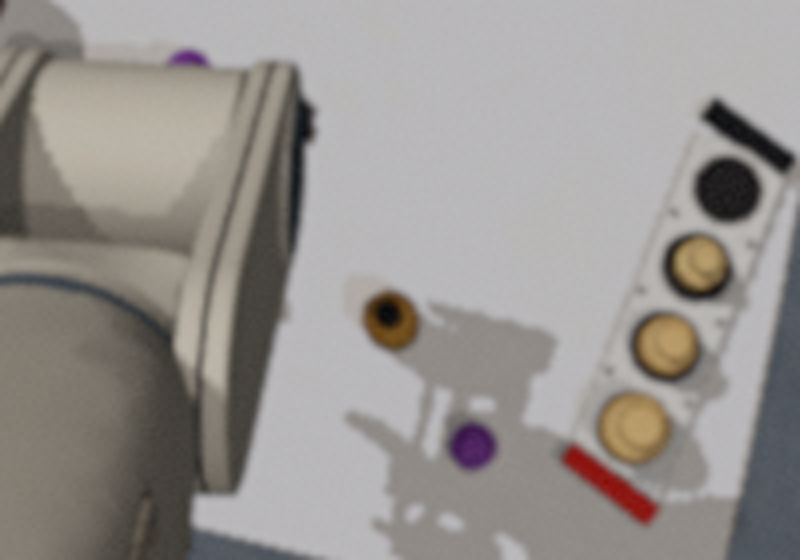

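XL, L and M are centred on their marks, and the dropper at (389,315) has not moved. S's knob is at (320,198) in the wrist view, so I'll refine its position and pick it.

```bash
python3 - <<'E'
from h import *
s=env.read_state(); T=(s["tool_pos"],s["orientation"])
p=at("wrist",(320,198),27,T); print(p)
p0=np.array(W["s"][0])
assert np.linalg.norm(p-p0)<10
W["s"]=(tuple((p+p0)/2),)+W["s"][1:]
pick("s")
cv2.imwrite("pics/w6.png",viewer.camera("wrist"))
E
```

```text
[422.33641446 -17.86610717]
touch False
down 30.6 [422.2 -18.9  83.7] w 54.7 f [ 0.1 -0.1  0.1]
grip 31.2 [422.5 -18.9  84.1] w 19.8 f [-0.5  0.1  1.1]
lift 32.4 [421.9 -18.9 204.5] w 19.4 f [ 0.  -0.2  0. ]
```

View pics/w6.png

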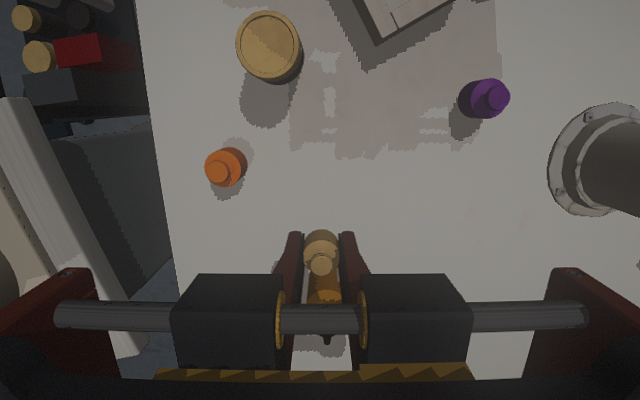

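S is held upright at width 19.4 mm. I'll place it and back off for the final check.

```bash
python3 - <<'E'
from h import *
place("s")
env.move_joints([-1.309,.423,1.63,0,1.089,-.019]); log("home")
im=viewer.camera("top"); cv2.imwrite("pics/t7.png",cv2.resize(im[145:285,215:415],None,fx=4,fy=4,interpolation=cv2.INTER_CUBIC))
im=viewer.camera("scene"); cv2.imwrite("pics/s7.png",cv2.resize(im[210:340,235:445],None,fx=3.8,fy=3.8,interpolation=cv2.INTER_CUBIC))
E
```

```text
touch True
set 35.6 [ 491.9 -346.1   94.1] w 19.9 f [-0.5  0.5  5.1]
open 36.2 [ 491.5 -345.8   93.6] w 43.1 f [ 0.7 -0.5 -1.1]
home 39.0 [ 173.7 -599.9  302. ] w 42.8 f [-0.7 -0.2  0. ]
```

View pics/t7.png

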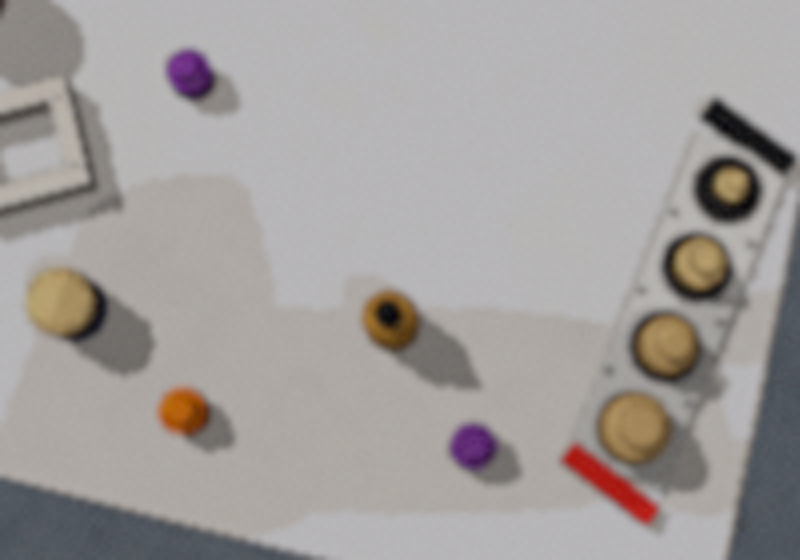

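View pics/s7.png

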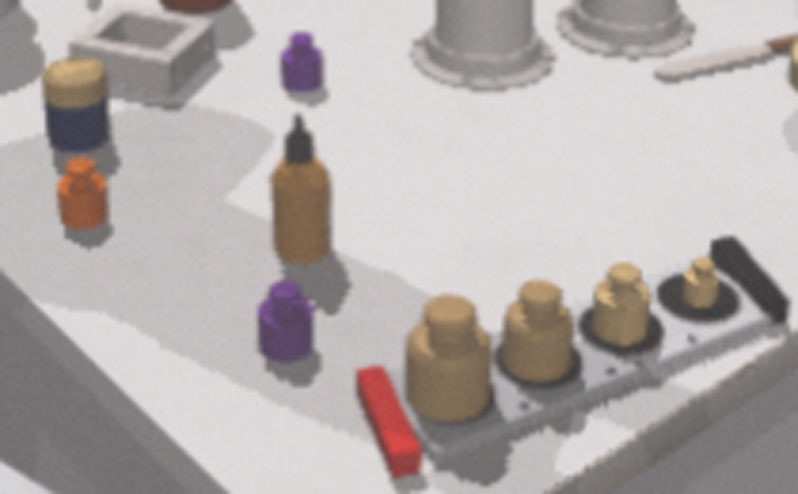

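All four stand upright and centred, from XL at the red end to S at the black end. The jar, dropper and look-alikes appear at the same pixels as at the start.

```bash
python3 -c "
from h import *
workorder.sign_off()"
```

```text
the job is handed in; nothing more can be done
```

All four brass weights are back on the rack in order, XL next to the red end, then L, M and S next to the black end. I lowered each one slowly until it touched its mark before opening the fingers. The job was handed in at about 39 s of the 117 s allowed, with the arm back at its start pose and touching nothing.

- **Final pictures (top and scene):** each weight stands upright and centred on its mark by eye. I did not re-measure the final offsets. The blue jar, the dropper bottle and the orange and purple look-alikes show at the same pixels as at the start.
- **Disagreements:** the wrist-camera estimates of M before I picked it varied by several mm across its y position (−113 to −122 mm). It was still gripped and placed normally. The two fixed cameras gave different positions for the shelf corner, so I used the nearer one from the top view; no contact showed.

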